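# Stage a pipe offcut at the top of the forge feed gutter

## Task

Get the next piece ready for the forge: push the slide gate fully shut across the top end of the sloped feed gutter, and nudge the pipe offcut lying in the gutter up the slope until it is home against the gate and the catch has sprung up behind it, so that it cannot roll back when you let go. Only push it with the fingers, gently, without ramming or squeezing it: never lift it out of the gutter, and keep it under control all the way, neither flicking it up nor letting it run back down. Leave everything else on the bench where it is.

Things in the scene. Friction and masses are not known exactly. Their poses are not given: they have to be found in the camera images.
- gutter: Sloped feed gutter, fixed: two black angle irons, 342 mm long, 8 degrees, open on top. Origin on the running surface (z = 0, about 78 mm over the bench), mid-length, on the centre line. x points up the slope, z square to the surface, y level across. It climbs to the robot's left; y points roughly back at the robot. A 16 mm slot runs along the middle.
- gutter_low (a point): Gutter's low end, on the running surface at gutter x = -166 mm, y = 0, at the uphill face of a lip 4 mm thick and 8 mm high. Side walls run from gutter x = -170 to 150 mm: inside faces at y = -39 and 39 mm, 4 mm thick, tops 24 mm above the running surface.
- gutter_top (a point): Point on the gutter's running surface where the shut gate's downhill face stands (gutter x = 158 mm, y = 0). Gate guides 50 mm high stand at gutter x = 150 to 172 mm, y = 39 to 55 and -39 to -55 mm. A runner bar for the gate sticks out over y = 55 to 155 mm, its top 2 mm below the level of the running surface.
- pipe: Pipe offcut to push: steel tube, 50 mm diameter, 70 mm long, about 0.6 kg, lying across the gutter, free to roll. Origin at its centre, 25 mm above the running surface; own y along the tube. Takes 2 to 8 N to push up. Starts on the low lip, centre at gutter x = -147 mm. Home against the shut gate: centre at x = 133 mm; held by the catch it may rest up to 6 mm lower.
- gate (a joint): Slide gate across the gutter's top end: 6 mm steel plate 46 mm high, sliding along gutter y. 0 m = fully shut against its end stop, grows to 0.085 m as it is drawn out to gutter +y; starts 50 to 80 mm open. About 2 N to move; stays where it is left.
- gate_tab (a point): Middle of the outer face of the gate's push tab, a plate 36 mm wide (along gutter x), 50 mm high, 5 mm thick on the gate's outer end. The face looks to gutter +y; pushing it to gutter -y shuts the gate. At gutter x = 161 mm, z = 27 mm, y = 63 mm + the gate's opening.
- dog (a joint): The catch: a 10 mm wide steel finger in the middle slot, pivoted below the surface at gutter x = 63 mm, rising towards the gate. 0 rad = fully up; about 0.31 = pressed level with the surface (limit 0.5). A light spring lifts it (1.5 to 3 N at the tip). The pipe rolls over it; it springs up behind once the pipe's centre passes gutter x = 127 mm.
- dog_tip (a point): Tip of the catch, on the centre line; when up it is at gutter x = 105 mm, z = 14 mm.
- offcut: Bystander: a second pipe offcut, 50 mm diameter, 70 mm high, standing on end on the bench beside the gutter. Origin at the centre of its underside.
- billet: Bystander: a solid round bar end, 40 mm diameter, 75 mm high, standing on end beside the gutter. Origin at the centre of its underside.
- cap: Bystander: an iron ball-topped post cap, 60 mm wide at its foot, 66 mm high, standing beside the gutter. Origin at the centre of its underside.
- hammer: Bystander: a forging hammer lying on the bench, 340 mm long, head 40 mm high and 100 mm across. Origin on the bench under mid-handle, x towards the head.
- tongs: Bystander: blacksmith's tongs lying flat on the bench, 380 mm long, 17 mm high. Origin on the bench near the middle, x towards the jaws.
- brush: Bystander: a wooden wire brush lying bristles down, 270 mm long, 40 mm high. Origin on the bench under its middle, x towards the bristles.
- flux: Bystander: a round tin, 74 mm diameter, 75 mm high. Origin at the centre of its underside.
Things that resemble listed ones, but are neither listed nor needed, are in the scene too. Leave any turquoise look-alike of the pipe alone.

How it is judged:
By the outcome, as a careful person would: the job done as asked, in the order asked, and still so for the second after the job is handed in, with the robot touching nothing.
It also fails if it takes over 61 s, if anything falls off the work surface, if the arm or the gripper's body presses on something with over 40 N, if the wrist force passes 120 N, or if a joint passes its speed limit or range.

## Robot

A 6-joint arm with a two-finger parallel gripper is mounted at the origin on the work surface. World frame = base frame: x ahead of the robot, y to its left, z up, the work surface at z = 0. Lengths are in m, angles in degrees, forces in N, time in s.
With the tool pointing down it reaches from about 0.3 to 0.75 m from the base axis. Payload 8.5 kg.
Tool frame: the origin (TCP) lies midway between the tips of the shut fingers; the grasp point (between the pads) lies 19 mm behind it; z points along the fingers, y is the line along which they close (so a half turn about z gives the same grasp; the last joint's range is limited). The gripper opens to 88 mm and grips with 3 to 60 N. Pads are 18 mm wide; open, the fingers measure 123 mm over their backs; the gripper's body (75 mm by 187 mm) begins 45 mm behind the grasp point.
Start: joints at [-80.804, 21.807, 74.336, -0, 83.858, -12.336], TCP at [0.202, -0.512, 0.239] pointing down, gripper open.
Joint ranges: [-178.18, 178.18], [-50.72, 133.34], [12.68, 142.11], [-81.47, 261.47], [9.98, 163.14], [-165.26, 165.26]. Speed limits (degrees/s): [136.94, 136.94, 180, 180, 180, 180].

## Interface

Orientations are given as a 3x3 rotation matrix whose columns are the frame's x, y, z axes.
In Python, from rig import r, imaging gives the robot as it stands.
- The arm moves only by the tool step_arm, never from a script. Its argument "motion" is a list of rows, each an object of numbers: "jaw": the finger opening in mm, from 0 to 88.1; "x", "y", "z": the shift along the tool's x, y, z in mm; "yaw": the turn about the tool's z in degrees. In form: [{"jaw": .., "x": .., "y": .., "z": .., "yaw": ..}, ...]. A call has 1 to 5 rows; each row is the pose to reach, as a shift and turn from the pose commanded when the call began, along the tool's axes at that moment; what a row does not reach only later rows make up. A row lasts 1/12 s, in which the tool goes at most 41.7 mm and 7.16 degrees, less where a joint would pass 70% of its speed; a pose out of reach is approached as far as the arm can. A call with a gripper value outside its range is refused whole. The fingers move at their own pace and stop on an object; the grip force is fixed at half the most. Time passes only in rows, so rows that repeat a pose let the fingers close. It gives the time, the measured TCP pose, the force, the opening and the grip force at its end, in the units of the state.
- r.get_obs(): the state, without advancing time (a new reading comes with each control period).
- imaging.snapshot(name): name is "scene" or "top"; returns (picture, depth): 384x512x3 uint8, red, green, blue; 384x512 float32, m along the optical axis (not along the pixel's ray), 0 where there is no reading.
- imaging.camera_model(name): a dict with "camera_matrix" (3x3 intrinsics, pixels), "origin" and "attitude" of the camera in the world. Camera axes: x right, y down, z forward; pixel columns grow to the right and rows downward; lengths in m; the calibration is good to about 2 mm. A picture is of the moment at which its call begins. camera_model takes no time and is no camera call.
- r.job_done(): hands the job in; it is judged then, once.
The state is a dict: "clock": time; "joints": joint angles; "dq": joint speeds; "tau": joint torques, N m; "position": TCP position; "eef_rot": TCP orientation; "contact_force": force on the tool from outside, world axes, zero at the start; "ft_torque": the same for the moment, N m; "opening": finger opening in m; "grasp_force": force on a finger pad.
Only numpy, scipy, OpenCV 4.12 (cv2) and the standard library are available. Lean on these libraries where they do the work, as an engineer would, in place of code of your own. Each camera call takes 0.05 s, during which the arm holds its last target. There are 200 camera calls.

## Working session

There is one attempt and no reset: what is moved stays moved. The work goes in short steps, Python scripts to look and compute and a tool call to move; the robot and the scene stay as the last step left them, time stands still between calls to the robot, and variables do not carry over. Pictures are saved under pics/ and viewed, at most 10 in all, crops included, and the job is handed in when it is done.

Besides the shell and the picture viewer there is one more tool, called after ">>>" by a JSON object that holds its "fn" and its "kwargs". step_arm: Moves the arm, as the interface text tells. Its arguments: {"type":"object","properties":{"motion":{"type":"array"}},"required":["motion"]}

```bash
mkdir -p pics
cat > h.py <<'E'
import numpy as np, cv2
from rig import r, imaging
def snap(n):
    p,d=imaging.snapshot(n); m=imaging.camera_model(n)
    return p,d,np.array(m["camera_matrix"]),np.array(m["origin"]),np.array(m["attitude"])
def cloud(n):
    p,d,K,o,A=snap(n)
    v,u=np.mgrid[:384,:512]
    P=np.stack([(u-K[0,2])/K[0,0],(v-K[1,2])/K[1,1],np.ones_like(d)],-1)*d[...,None]
    return p,d,P@A.T+o
E
python3 - <<'E'
from h import *
for n in("scene","top"):
    p,d,W=cloud(n); np.savez(n+"0.npz",p=p,d=d,W=W)
    cv2.imwrite(f"pics/{n}0.png",cv2.resize(p[...,::-1],(768,576),interpolation=cv2.INTER_CUBIC))
    m=imaging.camera_model(n); print(n,m)
s=r.get_obs(); print(s["clock"],s["position"],s["eef_rot"],s["opening"])
E
```

```text
scene {'camera_matrix': array([[459.98691854,   0.        , 260.60875336],
       [  0.        , 459.98691854, 202.72374409],
       [  0.        ,   0.        ,   1.        ]]), 'origin': array([ 1.21505497, -0.48846937,  0.9406457 ]), 'attitude': array([[ 0.55030341,  0.60038402, -0.58026304],
       [ 0.83472253, -0.37884388,  0.39964435],
       [ 0.02011098, -0.70428428, -0.70963315]])}
top {'camera_matrix': array([[397.47897376,   0.        , 260.26439483],
       [  0.        , 397.47897376, 194.01813905],
       [  0.        ,   0.        ,   1.        ]]), 'origin': array([0.36457785, 0.01782986, 1.39948876]), 'attitude': array([[ 0.00179327, -0.99390285,  0.11024479],
       [-0.999943  , -0.00294256, -0.01026309],
       [ 0.01052492, -0.1102201 , -0.99385148]])}
0.1 [ 0.20182182 -0.51138681  0.23822794] [[ 9.30212894e-01  3.67020335e-01 -2.11615642e-04]
 [ 3.67020312e-01 -9.30212138e-01  1.21216848e-03]
 [ 2.48043044e-04 -1.20524199e-03 -9.99999243e-01]] 0.0879343301509303
```

View pics/scene0.png

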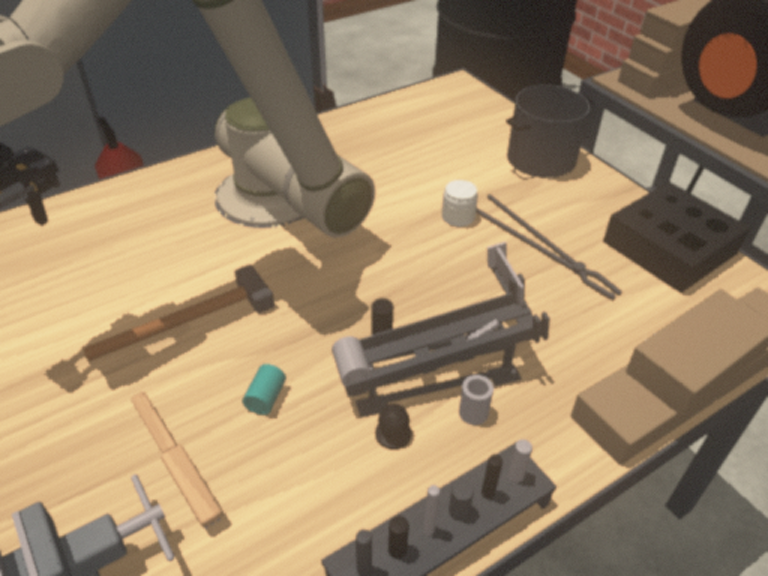

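View pics/top0.png

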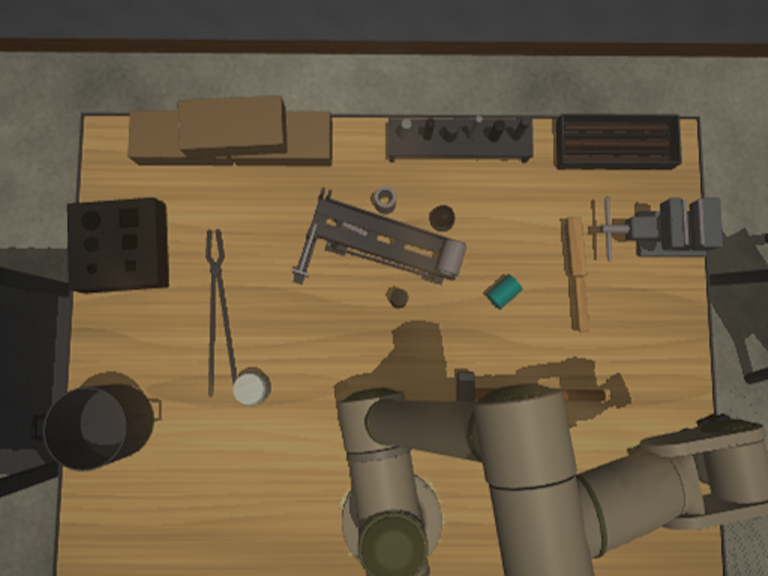

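The scene view (768 px wide) shows the grey pipe on the gutter's low end at about (351,362). The gate's tab is drawn out at (497,260), and the catch shows in the slot at (485,328). In the top view the pipe is at (452,258), the tab at (300,272) and the guides at (325,195).

What could be taken for the pipe:
- Grey pipe lying in the gutter, scene (351,362). I choose this one, by the description.
- Turquoise tube, scene (265,390).
- Standing offcut, scene (477,400).
- Round bits in the rack, around scene (440,500).

```bash
cat >> h.py <<'E'
c8,s8=np.cos(np.radians(8)),np.sin(np.radians(8))
def frame(x0,y0,z0,yaw):  # yaw of uphill direction
    h=np.array([np.cos(yaw),np.sin(yaw),0]); X=h*c8+np.array([0,0,s8])
    Z=-h*s8+np.array([0,0,c8]); Y=np.cross(Z,X)
    return np.array([x0,y0,z0]),np.stack([X,Y,Z],1)
E
cat > meas.py <<'E'
from h import *
t=np.load("top0.npz"); s=np.load("scene0.npz")
def px(n,u,v): return n["W"][int(v/1.5),int(u/1.5)].round(3)
print("pipe top",px(t,452,256),"scene",px(s,345,352),"tab",px(t,300,272),px(s,497,260),"bench",px(t,300,350),px(s,200,380))
a=px(t,450,258);b=px(t,322,208)
yaw=np.arctan2(b[1]-a[1],b[0]-a[0]); c=(a+b)/2; x0,y0,z0=c[0],c[1],0.078
C=[(n["W"][n["d"]>0],n["p"][n["d"]>0]) for n in(t,s)]
for it in range(8):
    o,R=frame(x0,y0,z0,yaw); L=[]
    for (W,p),nm in zip(C,("top","scene")):
        G=(W-o)@R
        w=G[(abs(G[:,2]-.024)<.007)&(abs(abs(G[:,1])-.041)<.012)&(G[:,0]>-.10)&(G[:,0]<.135)]
        L.append(w)
        fs=[np.polyfit(q[:,0],q[:,1],1) for q in(w[w[:,1]>0],w[w[:,1]<0])]
        if it==7: print(nm,len(w),[f.round(4) for f in fs],np.median(w[:,2]).round(4))
    w=np.vstack(L); f1=np.polyfit(*w[w[:,1]>0][:,:2].T,1); f2=np.polyfit(*w[w[:,1]<0][:,:2].T,1)
    dyaw=(f1[0]+f2[0])/2; off=(f1[1]+f2[1])/2
    # along: pipe points centre
    G=(np.vstack([C[0][0],C[1][0]])-o)@R
    q=G[(G[:,2]>.030)&(G[:,2]<.06)&(abs(G[:,1])<.045)&(G[:,0]<-.09)&(G[:,0]>-.22)]
    xc=q[q[:,2]>.042][:,0].mean() if (q[:,2]>.042).any() else -.147
    d=R@np.array([xc+.147,off,0]); x0+=d[0];y0+=d[1]; z0+=np.median(w[:,2])-.024; yaw+=dyaw
    if it==7: print("pipe y range",np.percentile(q[:,1],[2,98]),"xrange",np.percentile(q[:,0],[2,98]),"ztop",np.percentile(q[:,2],98),"xc",xc)
print("frame",x0,y0,z0,np.degrees(yaw))
np.save("fr.npy",[x0,y0,z0,yaw])
o,R=frame(x0,y0,z0,yaw)
for (W,p),nm in zip(C,("top","scene")):
    G=(W-o)@R
    q=G[(abs(G[:,0]-.161)<.03)&(G[:,1]>.09)&(G[:,1]<.17)&(G[:,2]>.035)&(G[:,2]<.06)]
    print(nm,"tab",len(q),np.percentile(q,[3,50,97],axis=0).round(4).tolist())
    q=G[(abs(G[:,1])<.007)&(G[:,0]>.05)&(G[:,0]<.125)&(G[:,2]>.002)&(G[:,2]<.03)]
    print("dog",len(q),q[np.argsort(-q[:,2])[:4]].round(3).tolist())
    q=G[(abs(abs(G[:,1])-.047)<.012)&(G[:,2]>.042)&(G[:,2]<.058)&(G[:,0]>.1)&(G[:,0]<.2)]
    print("guides",len(q),np.percentile(q,[3,50,97],axis=0).round(4).tolist() if len(q) else 0)
    # obstacles above gutter-neighbourhood
p=s["p"][205:285,205:365]; cv2.imwrite("pics/crop1.png",cv2.resize(p[...,::-1],(800,400),interpolation=cv2.INTER_CUBIC))
E
python3 meas.py
```

```text
pipe top [ 0.588 -0.13   0.108] scene [ 0.583 -0.139  0.108] tab [0.544 0.195 0.154] [0.554 0.194 0.123] bench [0.382 0.214 0.003] [ 0.423 -0.338  0.   ]
top 231 [array([0.0017, 0.0435]), array([-0.0037, -0.0381])] 0.0244
scene 647 [array([0.0025, 0.04  ]), array([-0.0026, -0.0419])] 0.0238
pipe y range [-0.03524657  0.03497981] xrange [-0.17038788 -0.12388311] ztop 0.05401777437768195 xc -0.14700061248447677
frame 0.6299135375044048 0.011292425414389903 0.0762186951615963 73.41820148181736
top tab 52 [[0.1459, 0.0934, 0.0409], [0.1611, 0.13, 0.0506], [0.1769, 0.1386, 0.0561]]
dog 37 [[0.098, -0.001, 0.018], [0.099, 0.006, 0.014], [0.101, -0.0, 0.014], [0.103, 0.004, 0.013]]
guides 61 [[0.1502, -0.0513, 0.0448], [0.1605, 0.0427, 0.0514], [0.1706, 0.0571, 0.056]]
scene tab 127 [[0.1449, 0.0921, 0.036], [0.1591, 0.1306, 0.0481], [0.178, 0.1363, 0.0547]]
dog 64 [[0.101, -0.005, 0.018], [0.104, 0.001, 0.018], [0.097, -0.002, 0.017], [0.104, -0.005, 0.017]]
guides 131 [[0.1499, -0.0554, 0.0428], [0.16, 0.0364, 0.0506], [0.1717, 0.0544, 0.0547]]
```

View pics/crop1.png

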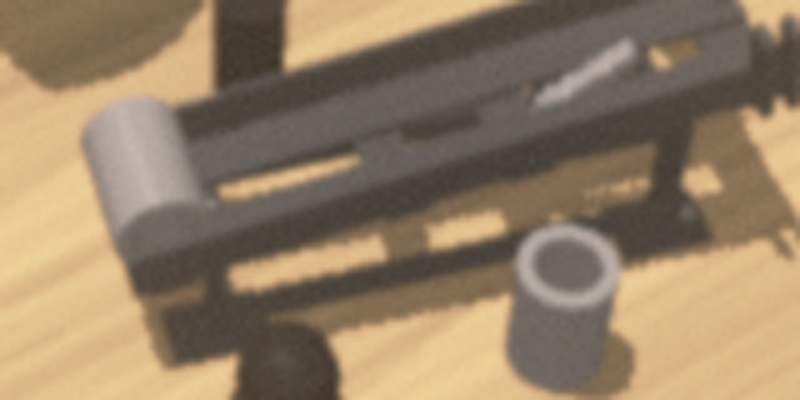

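The crop shows the grey pipe lying across the gutter's low end at crop (140,185), the catch up at (585,75), and the standing offcut separate at (567,300). That confirms the choice. The frame fit agrees in both views, and the gate is about 74 mm open.

```bash
cat >> h.py <<'E'
FR=np.load("fr.npy") if __import__("os").path.exists("fr.npy") else None
def go(*targets):
    s=r.get_obs(); T=np.array(s["eef_rot"]); p=np.array(s["position"]); o,R=frame(*FR)
    print("t",round(s["clock"],2),"gutter pos mm",((p-o)@R*1e3).round(1),"F gutter",(np.array(s["contact_force"])@R).round(1),"j",np.round(s["joints"],0))
    y=np.degrees(np.arctan2(T[1,0],T[0,0])); print("tool yaw needed",round(y-np.degrees(FR[3]),1))
    for t in targets:
        w=o+R@(np.array(t)/1e3); print(t,"world",w.round(3),"shift",((w-p)@T*1e3).round(1))
E
python3 -c "
from h import *
go((161,185,160),(161,185,22),(161,85,22),(-190,0,100),(-190,0,14))"
```

```text
t 0.1 gutter pos mm [-594.5  261.1  247.2] F gutter [-0.5  0.4  0.3] j [-81.  22.  74.  -0.  84. -12.]
tool yaw needed -51.9
(161, 185, 160) world [0.492 0.196 0.257] shift [ 529.2 -551.2  -18. ]
(161, 185, 22) world [0.497 0.214 0.12 ] shift [ 541.  -566.2  118.6]
(161, 85, 22) world [0.593 0.185 0.12 ] shift [ 619.7 -504.4  118.6]
(-190, 0, 100) world [ 0.572 -0.182  0.149] shift [ 465.3 -170.    89.7]
(-190, 0, 14) world [ 0.576 -0.171  0.064] shift [ 472.7 -179.3  174.9]
```

>>> {"fn": "step_arm", "kwargs": {"motion": [{"jaw": 0,"x": 27,"y": -28,"z": -4,"yaw": -7},{"jaw": 0,"x": 54,"y": -56,"z": -8,"yaw": -14},{"jaw": 0,"x": 81,"y": -84,"z": -12,"yaw": -21},{"jaw": 0,"x": 108,"y": -112,"z": -15,"yaw": -28},{"jaw": 0,"x": 135,"y": -140,"z": -18,"yaw": -35}]}}

```text
clock: 0.52
position: [0.2762, -0.3299, 0.2566]
eef_rot: [[0.547, 0.837, -0.0], [0.837, -0.547, 0.001], [0.0, -0.0, -1.0]]
contact_force: [0.8, -0.2, -0.1]
opening: 0.0569
grasp_force: 0.0
```

```bash
python3 -c "
from h import *
go((161,185,160))"
```

```text
t 0.52 gutter pos mm [-398.7  241.6  238.2] F gutter [ 0.  -0.8 -0.1] j [-66.   9.  90.   0.  81. -33.]
tool yaw needed -16.6
(161, 185, 160) world [0.492 0.196 0.257] shift [ 5.578e+02 -1.070e+02 -2.000e-01]
```

>>> {"fn": "step_arm", "kwargs": {"motion": [{"jaw": 0,"x": 40,"y": -8,"z": 0,"yaw": -7},{"jaw": 0,"x": 80,"y": -16,"z": 0,"yaw": -14},{"jaw": 0,"x": 120,"y": -24,"z": 0,"yaw": -16.6},{"jaw": 0,"x": 160,"y": -31,"z": 0,"yaw": -16.6},{"jaw": 0,"x": 200,"y": -39,"z": 0,"yaw": -16.6}]}}

```text
clock: 0.93
position: [0.354, -0.1415, 0.2567]
eef_rot: [[0.29, 0.957, 0.0], [0.957, -0.29, 0.0], [0.0, 0.0, -1.0]]
contact_force: [0.3, 0.1, 0.7]
opening: 0.0237
grasp_force: 0.0
```

```bash
python3 -c "
from h import *
go((161,185,160))"
```

```text
t 0.93 gutter pos mm [-197.9  220.9  210.1] F gutter [ 0.3 -0.3  0.6] j [-40.   4.  96.   0.  81. -23.]
tool yaw needed -0.3
(161, 185, 160) world [0.492 0.196 0.257] shift [ 3.626e+02  3.390e+01 -3.000e-01]
```

>>> {"fn": "step_arm", "kwargs": {"motion": [{"jaw": 0,"x": 40,"y": 4,"z": 0,"yaw": 0},{"jaw": 0,"x": 80,"y": 8,"z": 0,"yaw": 0},{"jaw": 0,"x": 120,"y": 12,"z": 0,"yaw": 0},{"jaw": 0,"x": 160,"y": 16,"z": 0,"yaw": 0},{"jaw": 0,"x": 200,"y": 20,"z": 0,"yaw": 0}]}}

```text
clock: 1.35
position: [0.4311, 0.0443, 0.2567]
eef_rot: [[0.29, 0.957, -0.0], [0.957, -0.29, -0.0], [-0.0, -0.0, -1.0]]
contact_force: [1.0, -1.4, 0.9]
opening: 0.0003
grasp_force: 0.0
```

>>> {"fn": "step_arm", "kwargs": {"motion": [{"jaw": 0,"x": 40,"y": 4,"z": 0,"yaw": 0},{"jaw": 0,"x": 80,"y": 8,"z": 0,"yaw": 0},{"jaw": 0,"x": 120,"y": 11,"z": 0,"yaw": 0},{"jaw": 0,"x": 155,"y": 14,"z": 0,"yaw": 0},{"jaw": 0,"x": 163,"y": 14,"z": 0,"yaw": 0}]}}

```text
clock: 1.77
position: [0.4924, 0.198, 0.2559]
eef_rot: [[0.287, 0.958, -0.001], [0.958, -0.287, 0.001], [0.001, -0.001, -1.0]]
contact_force: [0.9, -0.4, 0.4]
opening: 0.0007
grasp_force: 0.0
```

```bash
python3 -c "
from h import *
go((161,185,22),(161,165,22),(161,81,22))
p,d,W=cloud('scene'); np.savez('s1.npz',p=p,d=d,W=W)
o,R=frame(*FR)
for n in ('scene0.npz','s1.npz'):
  f=np.load(n); G=(f['W'][f['d']>0]-o)@R
  q=G[(abs(G[:,0]-.161)<.012)&(G[:,1]>.1)&(G[:,1]<.17)&(G[:,2]>.044)&(G[:,2]<.058)]
  print(n,len(q),np.percentile(q,[5,50,95],axis=0).round(4).tolist())
"
```

```text
t 1.77 gutter pos mm [163.4 185.  158.5] F gutter [-0.1 -1.   0.4] j [ 9. 19. 76.  0. 85. 26.]
tool yaw needed -0.1
(161, 185, 22) world [0.497 0.214 0.12 ] shift [1.660e+01 1.000e-01 1.355e+02]
(161, 165, 22) world [0.516 0.208 0.12 ] shift [ 16.6  20.1 135.5]
(161, 81, 22) world [0.597 0.184 0.12 ] shift [ 16.7 104.1 135.4]
scene0.npz 55 [[0.152, 0.1037, 0.0456], [0.1604, 0.1299, 0.0505], [0.1702, 0.136, 0.0547]]
s1.npz 58 [[0.1513, 0.1021, 0.0453], [0.1601, 0.1291, 0.0498], [0.1709, 0.1357, 0.0547]]
```

>>> {"fn": "step_arm", "kwargs": {"motion": [{"jaw": 0,"x": 5,"y": 0,"z": 40,"yaw": 0},{"jaw": 0,"x": 10,"y": 0,"z": 80,"yaw": 0},{"jaw": 0,"x": 14,"y": 0,"z": 115,"yaw": 0},{"jaw": 0,"x": 16,"y": 0,"z": 134,"yaw": 0},{"jaw": 0,"x": 16,"y": 3,"z": 135,"yaw": 0}]}}

```text
clock: 2.23
position: [0.4968, 0.2073, 0.1181]
eef_rot: [[0.291, 0.957, -0.008], [0.957, -0.291, -0.002], [-0.004, -0.007, -1.0]]
contact_force: [0.1, -0.1, -1.0]
opening: 0.0005
grasp_force: 0.0
```

>>> {"fn": "step_arm", "kwargs": {"motion": [{"jaw": 0,"x": 0,"y": 8,"z": 0,"yaw": 0},{"jaw": 0,"x": 0,"y": 14,"z": 0,"yaw": 0},{"jaw": 0,"x": 0,"y": 19,"z": 0,"yaw": 0},{"jaw": 0,"x": 0,"y": 24,"z": 0,"yaw": 0},{"jaw": 0,"x": 0,"y": 29,"z": 0,"yaw": 0}]}}

```text
clock: 2.65
position: [0.5278, 0.1997, 0.1228]
eef_rot: [[0.291, 0.957, 0.002], [0.957, -0.291, 0.0], [0.001, 0.001, -1.0]]
contact_force: [-1.1, 0.4, -0.1]
opening: 0.0006
grasp_force: 0.9
```

```bash
python3 -c "
from h import *
go((161,81,22))"
```

```text
t 2.65 gutter pos mm [156.5 151.6  25. ] F gutter [ 0.1  1.2 -0.1] j [ 9. 29. 82.  0. 68. 26.]
tool yaw needed -0.3
(161, 81, 22) world [0.597 0.184 0.12 ] shift [ 5.3 70.6  2.5]
```

>>> {"fn": "step_arm", "kwargs": {"motion": [{"jaw": 0,"x": 1,"y": 5,"z": 1,"yaw": 0},{"jaw": 0,"x": 2,"y": 10,"z": 2,"yaw": 0},{"jaw": 0,"x": 3,"y": 15,"z": 2,"yaw": 0},{"jaw": 0,"x": 4,"y": 20,"z": 2,"yaw": 0},{"jaw": 0,"x": 4,"y": 25,"z": 2,"yaw": 0}]}}

```text
clock: 3.07
position: [0.5523, 0.1967, 0.1196]
eef_rot: [[0.29, 0.957, -0.001], [0.957, -0.29, -0.0], [-0.0, -0.001, -1.0]]
contact_force: [-3.0, 0.6, -0.1]
opening: 0.0006
grasp_force: 1.1
```

>>> {"fn": "step_arm", "kwargs": {"motion": [{"jaw": 0,"x": 0,"y": 5,"z": 0,"yaw": 0},{"jaw": 0,"x": 0,"y": 10,"z": 0,"yaw": 0},{"jaw": 0,"x": 0,"y": 15,"z": 0,"yaw": 0},{"jaw": 0,"x": 0,"y": 20,"z": 0,"yaw": 0},{"jaw": 0,"x": 0,"y": 25,"z": 0,"yaw": 0}]}}

```text
clock: 3.48
position: [0.5764, 0.1893, 0.1197]
eef_rot: [[0.29, 0.957, -0.0], [0.957, -0.29, 0.0], [0.0, -0.0, -1.0]]
contact_force: [-1.8, 2.2, -0.5]
opening: 0.0005
grasp_force: 1.1
```

```bash
python3 -c "
from h import *
go((161,81,22))"
```

```text
t 3.48 gutter pos mm [159.9 102.1  21.4] F gutter [ 1.6  2.4 -0.7] j [ 7. 33. 75.  0. 71. 24.]
tool yaw needed -0.3
(161, 81, 22) world [0.597 0.184 0.12 ] shift [ 1.1 21.  -0.7]
```

>>> {"fn": "step_arm", "kwargs": {"motion": [{"jaw": 0,"x": 0,"y": 4,"z": 0,"yaw": 0},{"jaw": 0,"x": 0,"y": 8,"z": 0,"yaw": 0},{"jaw": 0,"x": 0,"y": 12,"z": 0,"yaw": 0},{"jaw": 0,"x": 0,"y": 15,"z": 0,"yaw": 0},{"jaw": 0,"x": 0,"y": 17,"z": 0,"yaw": 0}]}}

```text
clock: 3.9
position: [0.5926, 0.1843, 0.1198]
eef_rot: [[0.29, 0.957, 0.0], [0.957, -0.29, 0.0], [0.0, 0.0, -1.0]]
contact_force: [-2.3, 1.4, 0.2]
opening: -0.0
grasp_force: 1.0
```

>>> {"fn": "step_arm", "kwargs": {"motion": [{"jaw": 0,"x": 0,"y": 1,"z": 0,"yaw": 0},{"jaw": 0,"x": 0,"y": 2,"z": 0,"yaw": 0}]}}

```text
clock: 4.07
position: [0.5942, 0.1838, 0.1198]
eef_rot: [[0.29, 0.957, 0.0], [0.957, -0.29, 0.0], [0.0, 0.0, -1.0]]
contact_force: [-1.9, 1.7, -0.3]
opening: 0.0002
grasp_force: 1.0
```

>>> {"fn": "step_arm", "kwargs": {"motion": [{"jaw": 0,"x": 0,"y": 1,"z": 0,"yaw": 0},{"jaw": 0,"x": 0,"y": 2,"z": 0,"yaw": 0}]}}

```text
clock: 4.23
position: [0.596, 0.1833, 0.1198]
eef_rot: [[0.29, 0.957, -0.0], [0.957, -0.29, 0.0], [-0.0, -0.0, -1.0]]
contact_force: [-2.6, 1.0, 0.9]
opening: 0.0001
grasp_force: 1.0
```

```bash
python3 -c "
from h import *
go((161,81,22))"
```

```text
t 4.23 gutter pos mm [159.8  81.6  21.5] F gutter [0.3 2.8 0.9] j [ 6. 35. 72.  0. 73. 23.]
tool yaw needed -0.3
(161, 81, 22) world [0.597 0.184 0.12 ] shift [ 1.2  0.6 -0.6]
```

>>> {"fn": "step_arm", "kwargs": {"motion": [{"jaw": 0,"x": 0,"y": 0.7,"z": 0,"yaw": 0},{"jaw": 0,"x": 0,"y": 1.4,"z": 0,"yaw": 0}]}}

```text
clock: 4.4
position: [0.5974, 0.1829, 0.1198]
eef_rot: [[0.29, 0.957, -0.0], [0.957, -0.29, 0.0], [0.0, -0.0, -1.0]]
contact_force: [-1.2, 1.9, -0.1]
opening: 0.0005
grasp_force: 1.0
```

>>> {"fn": "step_arm", "kwargs": {"motion": [{"jaw": 0,"x": 0,"y": 0.7,"z": 0,"yaw": 0},{"jaw": 0,"x": 0,"y": 1.4,"z": 0,"yaw": 0}]}}

```text
clock: 4.57
position: [0.5984, 0.1826, 0.1197]
eef_rot: [[0.29, 0.957, -0.001], [0.957, -0.29, 0.0], [0.0, -0.001, -1.0]]
contact_force: [-6.2, 2.9, 1.5]
opening: 0.0004
grasp_force: 3.4
```

>>> {"fn": "step_arm", "kwargs": {"motion": [{"jaw": 0,"x": 0,"y": 0.5,"z": 0,"yaw": 0},{"jaw": 0,"x": 0,"y": 0.5,"z": 0,"yaw": 0}]}}

```text
clock: 4.73
position: [0.5984, 0.1826, 0.1198]
eef_rot: [[0.29, 0.957, -0.002], [0.957, -0.29, 0.0], [-0.0, -0.002, -1.0]]
contact_force: [-6.2, 1.9, 1.9]
opening: 0.0
grasp_force: 3.3
```

```bash
python3 -c "
from h import *
go((161,100,22),(161,100,130),(-150,0,150),(-205,0,90),(-205,0,14))"
```

```text
t 4.73 gutter pos mm [159.8  79.1  21.5] F gutter [0.3 6.5 1.9] j [ 6. 35. 72.  0. 73. 23.]
tool yaw needed -0.3
(161, 100, 22) world [0.579 0.19  0.12 ] shift [  1.1 -20.9  -0.6]
(161, 100, 130) world [0.574 0.175 0.227] shift [ -14.   -21.1 -107.6]
(-150, 0, 150) world [ 0.582 -0.151  0.204] shift [-324.3   80.4  -84.2]
(-205, 0, 90) world [ 0.568 -0.195  0.137] shift [-370.4   80.8  -17.1]
(-205, 0, 14) world [ 0.571 -0.185  0.062] shift [-359.8   80.9   58.2]
```

>>> {"fn": "step_arm", "kwargs": {"motion": [{"jaw": 0,"x": 0,"y": -8,"z": 0,"yaw": 0},{"jaw": 0,"x": 0,"y": -20,"z": -10,"yaw": 0},{"jaw": 0,"x": 0,"y": -22,"z": -45,"yaw": 0},{"jaw": 0,"x": -10,"y": -20,"z": -85,"yaw": 0},{"jaw": 0,"x": -40,"y": -10,"z": -108,"yaw": 0}]}}

```text
clock: 5.15
position: [0.5781, 0.1492, 0.2319]
eef_rot: [[0.286, 0.958, 0.006], [0.958, -0.286, 0.001], [0.002, 0.005, -1.0]]
contact_force: [1.4, -0.8, 1.0]
opening: 0.0007
grasp_force: 0.0
```

>>> {"fn": "step_arm", "kwargs": {"motion": [{"jaw": 24,"x": -38,"y": 8,"z": 0,"yaw": 0},{"jaw": 24,"x": -76,"y": 20,"z": 0,"yaw": 0},{"jaw": 24,"x": -114,"y": 32,"z": 0,"yaw": 0},{"jaw": 24,"x": -152,"y": 44,"z": 0,"yaw": 0},{"jaw": 24,"x": -190,"y": 56,"z": 0,"yaw": 0}]}}

```text
clock: 5.57
position: [0.5761, -0.0531, 0.2281]
eef_rot: [[0.29, 0.957, 0.001], [0.957, -0.29, -0.001], [-0.001, 0.002, -1.0]]
contact_force: [1.2, 0.3, 0.2]
opening: 0.0238
grasp_force: 0.0
```

```bash
python3 -c "
from h import *
go((-205,0,90),(-205,0,14))"
```

```text
t 5.57 gutter pos mm [-55.2  33.1 161.2] F gutter [ 0.7 -1.1  0.1] j [-17.  25.  71.  -0.  84.  -0.]
tool yaw needed -0.3
(-205, 0, 90) world [ 0.568 -0.195  0.137] shift [-138.2   33.7   91.4]
(-205, 0, 14) world [ 0.571 -0.185  0.062] shift [-127.6   33.5  166.7]
```

>>> {"fn": "step_arm", "kwargs": {"motion": [{"jaw": 24,"x": -38,"y": 9,"z": 0,"yaw": 0},{"jaw": 24,"x": -76,"y": 18,"z": 0,"yaw": 0},{"jaw": 24,"x": -112,"y": 27,"z": 10,"yaw": 0},{"jaw": 24,"x": -138,"y": 33.5,"z": 30,"yaw": 0},{"jaw": 24,"x": -138,"y": 33.5,"z": 65,"yaw": 0}]}}

```text
clock: 5.98
position: [0.5693, -0.1988, 0.1648]
eef_rot: [[0.295, 0.955, 0.007], [0.955, -0.295, -0.006], [-0.004, 0.008, -1.0]]
contact_force: [1.4, 0.4, -1.3]
opening: 0.0239
grasp_force: 0.0
```

```bash
python3 -c "
from h import *
go((-205,0,14),(-195,0,14),(-182,0,14))
p,d,W=cloud('scene'); cv2.imwrite('pics/s2.png',cv2.resize(p[150:310,190:400,::-1],(788,600),interpolation=cv2.INTER_CUBIC))"
```

```text
t 5.98 gutter pos mm [-204.2   -1.8  118.1] F gutter [ 0.6 -1.2 -1.4] j [-30.  30.  73.  -0.  77. -13.]
tool yaw needed -0.6
(-205, 0, 14) world [ 0.571 -0.185  0.062] shift [ 14.1  -2.8 103.2]
(-195, 0, 14) world [ 0.574 -0.176  0.063] shift [ 24.   -2.9 101.7]
(-182, 0, 14) world [ 0.578 -0.163  0.065] shift [36.8 -3.  99.9]
```

View pics/s2.png

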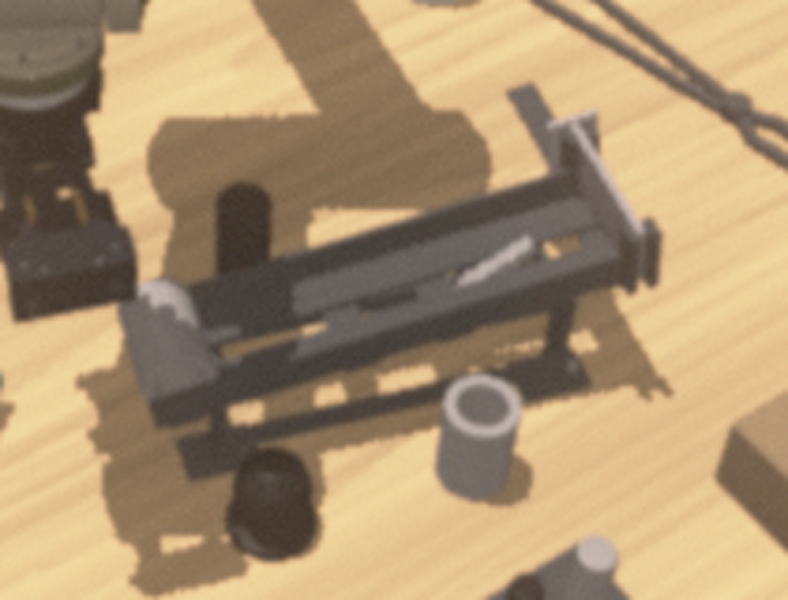

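The picture shows the gate shut across the top end at (605,190), the pipe still on the low lip at (170,340) and the gripper clear above-left of it. Next I lower the gripper behind the pipe.

>>> {"fn": "step_arm", "kwargs": {"motion": [{"jaw": 24,"x": 0,"y": -1,"z": 35,"yaw": 0},{"jaw": 24,"x": 4,"y": -2,"z": 65,"yaw": 0},{"jaw": 24,"x": 10,"y": -3,"z": 90,"yaw": -0.5},{"jaw": 24,"x": 14,"y": -3,"z": 103,"yaw": -0.5},{"jaw": 24,"x": 14,"y": -3,"z": 103,"yaw": -0.5}]}}

```text
clock: 6.45
position: [0.5687, -0.1769, 0.0576]
eef_rot: [[0.281, 0.96, -0.004], [0.96, -0.281, 0.002], [0.001, -0.005, -1.0]]
contact_force: [-0.1, 0.1, 0.0]
opening: 0.0241
grasp_force: 0.0
```

```bash
python3 -c "
from h import *
go((-195,0,14),(-182,0,14),(100,0,14))"
```

```text
t 6.45 gutter pos mm [-198.5    4.9    9.1] F gutter [0.1 0.1 0. ] j [-29.  37.  81.  -0.  63. -12.]
tool yaw needed 0.3
(-195, 0, 14) world [ 0.574 -0.176  0.063] shift [ 2.8  4.9 -5.3]
(-182, 0, 14) world [ 0.578 -0.163  0.065] shift [15.6  5.  -7.1]
(100, 0, 14) world [0.658 0.104 0.104] shift [294.9   6.2 -46.1]
```

>>> {"fn": "step_arm", "kwargs": {"motion": [{"jaw": 24,"x": 1,"y": 3,"z": -3,"yaw": 0.3},{"jaw": 24,"x": 2,"y": 5,"z": -5.5,"yaw": 0.3},{"jaw": 24,"x": 3,"y": 5,"z": -5.5,"yaw": 0.3}]}}

```text
clock: 6.7
position: [0.5768, -0.1778, 0.0677]
eef_rot: [[0.287, 0.958, 0.004], [0.958, -0.287, -0.002], [-0.001, 0.004, -1.0]]
contact_force: [-0.6, 0.6, 0.2]
opening: 0.0241
grasp_force: 0.0
```

```bash
python3 -c "
from h import *
go((-182,0,15),(100,0,15))"
```

```text
t 6.7 gutter pos mm [-195.7   -3.    18.9] F gutter [0.4 0.7 0.2] j [-28.  36.  79.  -0.  64. -12.]
tool yaw needed -0.1
(-182, 0, 15) world [ 0.578 -0.163  0.066] shift [14.1 -3.   1.9]
(100, 0, 15) world [0.658 0.104 0.105] shift [293.3  -3.3 -37.6]
```

>>> {"fn": "step_arm", "kwargs": {"motion": [{"jaw": 24,"x": 0,"y": 0,"z": 0,"yaw": 0},{"jaw": 24,"x": 0,"y": 0,"z": 0,"yaw": 0}]}}

```text
clock: 6.87
position: [0.5756, -0.1773, 0.0661]
eef_rot: [[0.287, 0.958, 0.001], [0.958, -0.287, -0.001], [-0.0, 0.001, -1.0]]
contact_force: [-0.2, 0.1, 0.0]
opening: 0.0237
grasp_force: 0.0
```

```bash
python3 -c "
from h import *
go((-182,0,15),(100,0,15))"
```

```text
t 6.87 gutter pos mm [-195.7   -1.8   17.3] F gutter [0.  0.3 0. ] j [-28.  37.  79.   0.  64. -12.]
tool yaw needed -0.1
(-182, 0, 15) world [ 0.578 -0.163  0.066] shift [13.9 -1.8  0.4]
(100, 0, 15) world [0.658 0.104 0.105] shift [293.2  -2.1 -38.9]
```

>>> {"fn": "step_arm", "kwargs": {"motion": [{"jaw": 24,"x": 4,"y": -1,"z": 1,"yaw": 0},{"jaw": 24,"x": 7,"y": -2,"z": 1,"yaw": 0},{"jaw": 24,"x": 10,"y": -2,"z": 1,"yaw": 0},{"jaw": 24,"x": 12.5,"y": -2,"z": 0.5,"yaw": 0},{"jaw": 24,"x": 15,"y": -2,"z": 0.3,"yaw": 0}]}}

```text
clock: 7.28
position: [0.5779, -0.1624, 0.0652]
eef_rot: [[0.287, 0.958, 0.0], [0.958, -0.287, -0.001], [-0.001, 0.001, -1.0]]
contact_force: [-0.9, -2.7, 0.7]
opening: 0.0239
grasp_force: 1.4
```

>>> {"fn": "step_arm", "kwargs": {"motion": [{"jaw": 24,"x": 3,"y": 0,"z": -0.4,"yaw": 0},{"jaw": 24,"x": 6,"y": 0,"z": -0.8,"yaw": 0},{"jaw": 24,"x": 9,"y": 0,"z": -1.3,"yaw": 0},{"jaw": 24,"x": 12,"y": 0,"z": -1.7,"yaw": 0},{"jaw": 24,"x": 15,"y": 0,"z": -2.1,"yaw": 0}]}}

```text
clock: 7.7
position: [0.5821, -0.1476, 0.0671]
eef_rot: [[0.287, 0.958, 0.0], [0.958, -0.287, -0.0], [-0.0, 0.0, -1.0]]
contact_force: [-1.6, -2.6, 0.5]
opening: 0.0239
grasp_force: 1.4
```

```bash
cat > look.py <<'E'
from h import *
import sys
go((98,0,15))
p,d,W=cloud('scene'); o,R=frame(*FR); G=(W-o)@R; ok=d>0
# light grey pipe: in gutter, above walls, front of fingers; colour not black
q=G[ok&(G[...,2]>.028)&(G[...,2]<.056)&(abs(G[...,1])<.037)&(abs(G[...,0])<.2)&(p.min(-1)>75)]
print("pipe pts",len(q),np.percentile(q,[3,50,97],axis=0).round(4).tolist() if len(q) else "")
if len(sys.argv)>1: cv2.imwrite(f'pics/{sys.argv[1]}.png',cv2.resize(p[150:310,190:400,::-1],(788,600),interpolation=cv2.INTER_CUBIC))
E
python3 look.py s3
```

```text
t 7.7 gutter pos mm [-165.6    0.4   14.1] F gutter [-2.9  0.7  0.9] j [-26.  36.  80.  -0.  64.  -9.]
tool yaw needed -0.1
(98, 0, 15) world [0.657 0.102 0.105] shift [ 2.609e+02  1.000e-01 -3.760e+01]
pipe pts 222 [[-0.1191, -0.0343, 0.0302], [0.158, 0.0031, 0.0443], [0.164, 0.0344, 0.0525]]
```

View pics/s3.png

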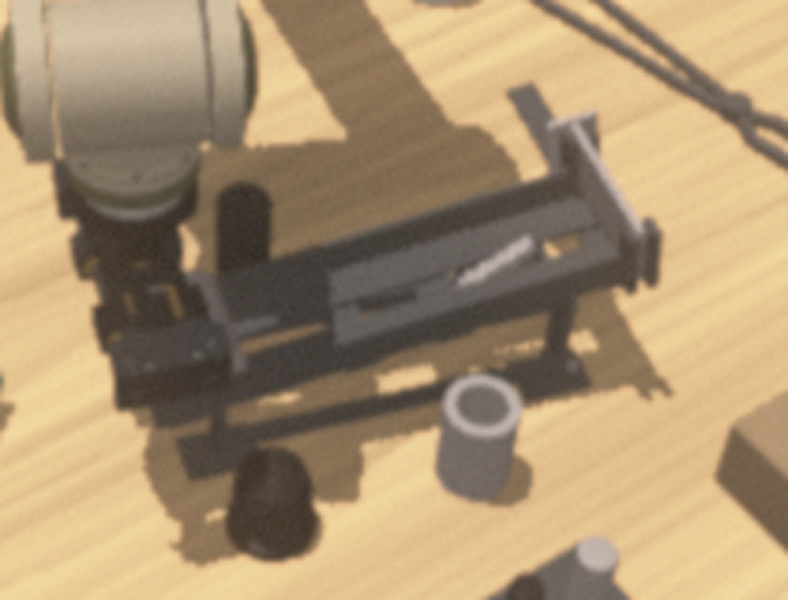

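The picture shows the pipe rolling ahead of the fingers at (225,325), at about 3 N and under control. I carry on up the slope at 60 mm/s.

>>> {"fn": "step_arm", "kwargs": {"motion": [{"jaw": 24,"x": 4,"y": 0,"z": -0.6,"yaw": 0},{"jaw": 24,"x": 8,"y": 0,"z": -1.2,"yaw": 0},{"jaw": 24,"x": 12,"y": 0,"z": -1.9,"yaw": 0},{"jaw": 24,"x": 16,"y": 0,"z": -2.5,"yaw": 0},{"jaw": 24,"x": 20,"y": 0,"z": -3,"yaw": 0}]}}

```text
clock: 8.17
position: [0.5879, -0.1283, 0.0702]
eef_rot: [[0.287, 0.958, 0.0], [0.958, -0.287, -0.0], [-0.0, 0.0, -1.0]]
contact_force: [-0.2, -2.6, 2.6]
opening: 0.0243
grasp_force: 1.4
```

>>> {"fn": "step_arm", "kwargs": {"motion": [{"jaw": 24,"x": 4,"y": 0,"z": -0.6,"yaw": 0},{"jaw": 24,"x": 8,"y": 0,"z": -1.2,"yaw": 0},{"jaw": 24,"x": 12,"y": 0,"z": -1.8,"yaw": 0},{"jaw": 24,"x": 16,"y": 0,"z": -2.3,"yaw": 0},{"jaw": 24,"x": 20,"y": 0,"z": -2.8,"yaw": 0}]}}

```text
clock: 8.58
position: [0.5936, -0.1091, 0.0729]
eef_rot: [[0.287, 0.958, -0.0], [0.958, -0.287, 0.0], [0.0, -0.0, -1.0]]
contact_force: [-0.8, -3.2, 1.2]
opening: 0.0237
grasp_force: 1.4
```

>>> {"fn": "step_arm", "kwargs": {"motion": [{"jaw": 24,"x": 4,"y": 0,"z": -0.6,"yaw": 0},{"jaw": 24,"x": 8,"y": 0,"z": -1.2,"yaw": 0},{"jaw": 24,"x": 12,"y": 0,"z": -1.8,"yaw": 0},{"jaw": 24,"x": 16,"y": 0,"z": -2.3,"yaw": 0},{"jaw": 24,"x": 20,"y": 0,"z": -2.8,"yaw": 0}]}}

```text
clock: 9.0
position: [0.5993, -0.09, 0.0757]
eef_rot: [[0.287, 0.958, -0.0], [0.958, -0.287, 0.0], [0.0, -0.0, -1.0]]
contact_force: [-1.2, -2.4, 2.1]
opening: 0.0243
grasp_force: 1.4
```

```bash
python3 look.py s4
```

```text
t 9.0 gutter pos mm [-104.8    0.4   14.2] F gutter [-2.3  0.5  2.5] j [-20.  36.  78.   0.  66.  -3.]
tool yaw needed -0.1
(98, 0, 15) world [0.657 0.102 0.105] shift [ 2.007e+02  1.000e-01 -2.900e+01]
pipe pts 163 [[-0.055, -0.0321, 0.03], [0.1587, 0.0081, 0.0463], [0.1643, 0.035, 0.0526]]
```

View pics/s4.png

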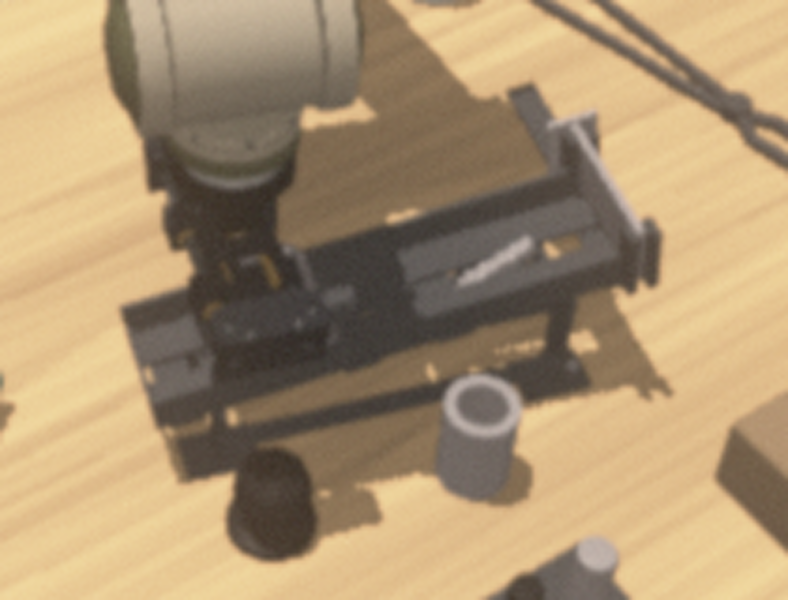

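The picture shows the pipe at mid-gutter at (315,295), level and still against the fingers. I continue.

>>> {"fn": "step_arm", "kwargs": {"motion": [{"jaw": 24,"x": 4,"y": 0,"z": -0.6,"yaw": 0},{"jaw": 24,"x": 8,"y": 0,"z": -1.2,"yaw": 0},{"jaw": 24,"x": 12,"y": 0,"z": -1.8,"yaw": 0},{"jaw": 24,"x": 16,"y": 0,"z": -2.4,"yaw": 0},{"jaw": 24,"x": 20,"y": 0,"z": -3,"yaw": 0}]}}

```text
clock: 9.47
position: [0.6051, -0.0708, 0.0787]
eef_rot: [[0.287, 0.958, 0.0], [0.958, -0.287, -0.0], [-0.0, 0.0, -1.0]]
contact_force: [-1.1, -2.3, 0.7]
opening: 0.0244
grasp_force: 1.4
```

>>> {"fn": "step_arm", "kwargs": {"motion": [{"jaw": 24,"x": 4,"y": 0,"z": -0.6,"yaw": 0},{"jaw": 24,"x": 8,"y": 0,"z": -1.2,"yaw": 0},{"jaw": 24,"x": 12,"y": 0,"z": -1.8,"yaw": 0},{"jaw": 24,"x": 16,"y": 0,"z": -2.4,"yaw": 0},{"jaw": 24,"x": 20,"y": 0,"z": -3,"yaw": 0}]}}

```text
clock: 9.88
position: [0.6108, -0.0517, 0.0817]
eef_rot: [[0.287, 0.958, -0.0], [0.958, -0.287, 0.0], [0.0, -0.0, -1.0]]
contact_force: [0.0, -2.4, 0.5]
opening: 0.0237
grasp_force: 1.4
```

>>> {"fn": "step_arm", "kwargs": {"motion": [{"jaw": 24,"x": 4,"y": 0,"z": -0.6,"yaw": 0},{"jaw": 24,"x": 8,"y": 0,"z": -1.2,"yaw": 0},{"jaw": 24,"x": 12,"y": 0,"z": -1.8,"yaw": 0},{"jaw": 24,"x": 16,"y": 0,"z": -2.3,"yaw": 0},{"jaw": 24,"x": 20,"y": 0,"z": -2.8,"yaw": 0}]}}

```text
clock: 10.3
position: [0.6165, -0.0325, 0.0845]
eef_rot: [[0.287, 0.958, -0.0], [0.958, -0.287, 0.0], [0.0, -0.0, -1.0]]
contact_force: [-0.3, -3.1, 1.7]
opening: 0.0238
grasp_force: 1.4
```

>>> {"fn": "step_arm", "kwargs": {"motion": [{"jaw": 24,"x": 4,"y": 0,"z": -0.6,"yaw": 0},{"jaw": 24,"x": 8,"y": 0,"z": -1.2,"yaw": 0},{"jaw": 24,"x": 12,"y": 0,"z": -1.8,"yaw": 0},{"jaw": 24,"x": 16,"y": 0,"z": -2.3,"yaw": 0},{"jaw": 24,"x": 20,"y": 0,"z": -2.8,"yaw": 0}]}}

```text
clock: 10.72
position: [0.6223, -0.0133, 0.0873]
eef_rot: [[0.287, 0.958, 0.0], [0.958, -0.287, 0.0], [0.0, 0.0, -1.0]]
contact_force: [-1.2, -2.6, 1.8]
opening: 0.0239
grasp_force: 1.4
```

>>> {"fn": "step_arm", "kwargs": {"motion": [{"jaw": 24,"x": 4,"y": 0,"z": -0.6,"yaw": 0},{"jaw": 24,"x": 8,"y": 0,"z": -1.2,"yaw": 0},{"jaw": 24,"x": 12,"y": 0,"z": -1.8,"yaw": 0},{"jaw": 24,"x": 16,"y": 0,"z": -2.3,"yaw": 0},{"jaw": 24,"x": 20,"y": 0,"z": -2.8,"yaw": 0}]}}

```text
clock: 11.13
position: [0.628, 0.0058, 0.0901]
eef_rot: [[0.287, 0.958, -0.0], [0.958, -0.287, 0.0], [0.0, -0.0, -1.0]]
contact_force: [-0.4, -2.8, 2.4]
opening: 0.0239
grasp_force: 1.4
```

```bash
python3 look.py
```

```text
t 11.13 gutter pos mm [-3.8  0.2 14.6] F gutter [-2.5 -0.4  2.8] j [-10.  37.  73.   0.  70.   6.]
tool yaw needed -0.1
(98, 0, 15) world [0.657 0.102 0.105] shift [ 1.008e+02  1.000e-01 -1.460e+01]
pipe pts 125 [[0.1561, -0.0321, 0.0303], [0.1591, 0.0037, 0.0471], [0.1646, 0.036, 0.0538]]
```

>>> {"fn": "step_arm", "kwargs": {"motion": [{"jaw": 24,"x": 4,"y": 0,"z": -0.6,"yaw": 0},{"jaw": 24,"x": 8,"y": 0,"z": -1.2,"yaw": 0},{"jaw": 24,"x": 12,"y": 0,"z": -1.8,"yaw": 0},{"jaw": 24,"x": 16,"y": 0,"z": -2.3,"yaw": 0},{"jaw": 24,"x": 20,"y": 0,"z": -2.9,"yaw": 0}]}}

```text
clock: 11.6
position: [0.6338, 0.025, 0.093]
eef_rot: [[0.287, 0.958, 0.0], [0.958, -0.287, -0.0], [0.0, 0.0, -1.0]]
contact_force: [-1.5, -2.0, 1.4]
opening: 0.0242
grasp_force: 1.4
```

>>> {"fn": "step_arm", "kwargs": {"motion": [{"jaw": 24,"x": 3,"y": 0,"z": -0.4,"yaw": 0},{"jaw": 24,"x": 6,"y": 0,"z": -0.9,"yaw": 0},{"jaw": 24,"x": 9,"y": 0,"z": -1.3,"yaw": 0},{"jaw": 24,"x": 12,"y": 0,"z": -1.7,"yaw": 0},{"jaw": 24,"x": 15,"y": 0,"z": -2.1,"yaw": 0}]}}

```text
clock: 12.02
position: [0.638, 0.0391, 0.0951]
eef_rot: [[0.287, 0.958, -0.0], [0.958, -0.287, -0.0], [-0.0, 0.0, -1.0]]
contact_force: [-1.9, -5.9, 2.7]
opening: 0.0239
grasp_force: 2.7
```

>>> {"fn": "step_arm", "kwargs": {"motion": [{"jaw": 24,"x": 3,"y": 0,"z": -0.4,"yaw": 0},{"jaw": 24,"x": 6,"y": 0,"z": -0.9,"yaw": 0},{"jaw": 24,"x": 9,"y": 0,"z": -1.3,"yaw": 0},{"jaw": 24,"x": 12,"y": 0,"z": -1.7,"yaw": 0},{"jaw": 24,"x": 15,"y": 0,"z": -2.1,"yaw": 0}]}}

```text
clock: 12.43
position: [0.6423, 0.0535, 0.0972]
eef_rot: [[0.287, 0.958, 0.0], [0.958, -0.287, -0.0], [-0.0, 0.0, -1.0]]
contact_force: [-0.8, -4.5, 2.5]
opening: 0.024
grasp_force: 2.2
```

>>> {"fn": "step_arm", "kwargs": {"motion": [{"jaw": 24,"x": 3,"y": 0,"z": -0.4,"yaw": 0},{"jaw": 24,"x": 6,"y": 0,"z": -0.9,"yaw": 0},{"jaw": 24,"x": 9,"y": 0,"z": -1.3,"yaw": 0},{"jaw": 24,"x": 12,"y": 0,"z": -1.7,"yaw": 0},{"jaw": 24,"x": 15,"y": 0,"z": -2.1,"yaw": 0}]}}

```text
clock: 12.85
position: [0.6466, 0.0681, 0.0992]
eef_rot: [[0.287, 0.958, -0.0], [0.958, -0.287, 0.0], [0.0, -0.0, -1.0]]
contact_force: [-1.6, -3.2, 2.3]
opening: 0.024
grasp_force: 1.8
```

```bash
python3 look.py s5
```

```text
t 12.85 gutter pos mm [61.8  0.2 14.6] F gutter [-3.2  0.6  2.8] j [-4. 38. 69.  0. 73. 12.]
tool yaw needed -0.1
(98, 0, 15) world [0.657 0.102 0.105] shift [35.8  0.1 -5.5]
pipe pts 136 [[0.0897, -0.0335, 0.0294], [0.159, 0.004, 0.0481], [0.1641, 0.0354, 0.0527]]
```

View pics/s5.png

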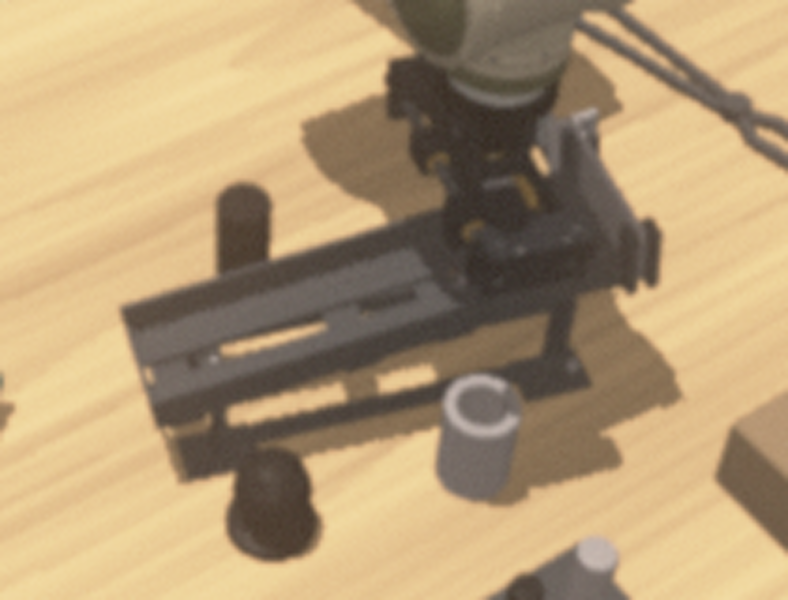

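The picture shows the gripper just short of the gate with the pipe hidden beneath it near (530,270). The force peaked at about 6 N as the pipe rode onto the catch. I finish more slowly.

>>> {"fn": "step_arm", "kwargs": {"motion": [{"jaw": 24,"x": 3,"y": 0,"z": -0.4,"yaw": 0},{"jaw": 24,"x": 6,"y": 0,"z": -0.9,"yaw": 0},{"jaw": 24,"x": 9,"y": 0,"z": -1.3,"yaw": 0},{"jaw": 24,"x": 12,"y": 0,"z": -1.7,"yaw": 0},{"jaw": 24,"x": 15,"y": 0,"z": -2.1,"yaw": 0}]}}

```text
clock: 13.32
position: [0.651, 0.0825, 0.1013]
eef_rot: [[0.287, 0.958, 0.0], [0.958, -0.287, 0.0], [0.0, -0.0, -1.0]]
contact_force: [0.5, -2.6, 1.4]
opening: 0.0241
grasp_force: 0.9
```

>>> {"fn": "step_arm", "kwargs": {"motion": [{"jaw": 24,"x": 3,"y": 0,"z": -0.4,"yaw": 0},{"jaw": 24,"x": 5,"y": 0,"z": -0.7,"yaw": 0},{"jaw": 24,"x": 7,"y": 0,"z": -1,"yaw": 0},{"jaw": 24,"x": 9,"y": 0,"z": -1.3,"yaw": 0},{"jaw": 24,"x": 11,"y": 0,"z": -1.6,"yaw": 0}]}}

```text
clock: 13.73
position: [0.654, 0.093, 0.1029]
eef_rot: [[0.287, 0.958, -0.0], [0.958, -0.287, 0.0], [0.0, -0.0, -1.0]]
contact_force: [-0.3, -0.4, -0.5]
opening: 0.0239
grasp_force: 0.0
```

>>> {"fn": "step_arm", "kwargs": {"motion": [{"jaw": 24,"x": 1,"y": 0,"z": -0.1,"yaw": 0},{"jaw": 24,"x": 2,"y": 0,"z": -0.3,"yaw": 0},{"jaw": 24,"x": 3,"y": 0,"z": -0.4,"yaw": 0},{"jaw": 24,"x": 4,"y": 0,"z": -0.6,"yaw": 0}]}}

```text
clock: 14.07
position: [0.6552, 0.0961, 0.1037]
eef_rot: [[0.287, 0.958, 0.0], [0.958, -0.287, -0.001], [-0.001, 0.0, -1.0]]
contact_force: [-0.3, -2.2, 1.1]
opening: 0.0241
grasp_force: 1.4
```

```bash
python3 look.py
```

```text
t 14.07 gutter pos mm [91.4 -0.1 14.9] F gutter [-2.  -0.3  1.4] j [-2. 39. 66. -0. 75. 15.]
tool yaw needed -0.1
(98, 0, 15) world [0.657 0.102 0.105] shift [ 6.5 -0.1 -1. ]
pipe pts 51 [[0.125, -0.0065, 0.0462], [0.1601, 0.0162, 0.0496], [0.1647, 0.0358, 0.0525]]
```

>>> {"fn": "step_arm", "kwargs": {"motion": [{"jaw": 24,"x": 1,"y": 0,"z": -0.1,"yaw": 0},{"jaw": 24,"x": 2,"y": 0,"z": -0.3,"yaw": 0},{"jaw": 24,"x": 3,"y": 0,"z": -0.4,"yaw": 0},{"jaw": 24,"x": 4,"y": 0,"z": -0.6,"yaw": 0}]}}

```text
clock: 14.45
position: [0.6564, 0.1003, 0.1042]
eef_rot: [[0.287, 0.958, 0.0], [0.958, -0.287, -0.0], [-0.0, 0.0, -1.0]]
contact_force: [-1.3, -4.0, 2.7]
opening: 0.0241
grasp_force: 2.4
```

>>> {"fn": "step_arm", "kwargs": {"motion": [{"jaw": 24,"x": 0.7,"y": 0,"z": -0.1,"yaw": 0},{"jaw": 24,"x": 1.4,"y": 0,"z": -0.2,"yaw": 0}]}}

```text
clock: 14.62
position: [0.6564, 0.1004, 0.1042]
eef_rot: [[0.287, 0.958, -0.001], [0.958, -0.287, -0.003], [-0.003, -0.001, -1.0]]
contact_force: [-3.7, -11.7, 2.0]
opening: 0.0239
grasp_force: 6.0
```

>>> {"fn": "step_arm", "kwargs": {"motion": [{"jaw": 24,"x": 0.7,"y": 0,"z": -0.1,"yaw": 0},{"jaw": 24,"x": 1.2,"y": 0,"z": -0.2,"yaw": 0}]}}

```text
clock: 14.78
position: [0.6564, 0.1004, 0.1042]
eef_rot: [[0.288, 0.958, -0.003], [0.958, -0.288, -0.004], [-0.005, -0.001, -1.0]]
contact_force: [-6.4, -16.3, 1.9]
opening: 0.0236
grasp_force: 8.3
```

```bash
python3 look.py
```

```text
t 14.78 gutter pos mm [96.   0.  14.8] F gutter [-17.    1.4   4.3] j [-1. 40. 65. -0. 75. 15.]
tool yaw needed -0.1
(98, 0, 15) world [0.657 0.102 0.105] shift [ 1.9  0.  -0.5]
pipe pts 23 [[-0.0277, -0.0042, 0.0297], [0.1624, 0.025, 0.0503], [0.1645, 0.0365, 0.0529]]
```

>>> {"fn": "step_arm", "kwargs": {"motion": [{"jaw": 24,"x": -1,"y": 0,"z": 0.1,"yaw": 0},{"jaw": 24,"x": -2,"y": 0,"z": 0.2,"yaw": 0},{"jaw": 24,"x": -3,"y": 0,"z": 0.3,"yaw": 0}]}}

```text
clock: 15.08
position: [0.6562, 0.1, 0.1041]
eef_rot: [[0.287, 0.958, -0.0], [0.958, -0.287, 0.001], [0.001, -0.0, -1.0]]
contact_force: [-0.1, -0.5, -0.4]
opening: 0.0238
grasp_force: 0.2
```

>>> {"fn": "step_arm", "kwargs": {"motion": [{"jaw": 24,"x": -1,"y": 0,"z": 0.1,"yaw": 0},{"jaw": 24,"x": -2,"y": 0,"z": 0.2,"yaw": 0},{"jaw": 24,"x": -3,"y": 0,"z": 0.3,"yaw": 0}]}}

```text
clock: 15.33
position: [0.6553, 0.0973, 0.1038]
eef_rot: [[0.287, 0.958, -0.0], [0.958, -0.287, 0.0], [0.0, -0.0, -1.0]]
contact_force: [-0.4, -0.0, 0.0]
opening: 0.0241
grasp_force: 0.2
```

>>> {"fn": "step_arm", "kwargs": {"motion": [{"jaw": 24,"x": -1,"y": 0,"z": 0.1,"yaw": 0},{"jaw": 24,"x": -2,"y": 0,"z": 0.2,"yaw": 0},{"jaw": 24,"x": -3,"y": 0,"z": 0.3,"yaw": 0},{"jaw": 24,"x": -4,"y": 0,"z": 0.4,"yaw": 0}]}}

```text
clock: 15.67
position: [0.6542, 0.0932, 0.1036]
eef_rot: [[0.287, 0.958, 0.0], [0.958, -0.287, 0.0], [0.0, 0.0, -1.0]]
contact_force: [-0.1, 0.6, 1.2]
opening: 0.024
grasp_force: 0.0
```

```bash
python3 look.py
```

```text
t 15.67 gutter pos mm [88.4  0.1 15.2] F gutter [0.7 0.3 1.1] j [-2. 39. 66.  0. 75. 15.]
tool yaw needed -0.1
(98, 0, 15) world [0.657 0.102 0.105] shift [ 9.5  0.1 -1.1]
pipe pts 62 [[0.1188, -0.0085, 0.0406], [0.1597, 0.0157, 0.0492], [0.1649, 0.0326, 0.0538]]
```

The contact force is now zero with the fingers backing off, so the catch holds. I retreat back, then up and away.

>>> {"fn": "step_arm", "kwargs": {"motion": [{"jaw": 24,"x": -4,"y": 0,"z": 0.5,"yaw": 0},{"jaw": 24,"x": -9,"y": 0,"z": 0,"yaw": 0},{"jaw": 24,"x": -15,"y": 0,"z": -5,"yaw": 0},{"jaw": 24,"x": -20,"y": 0,"z": -25,"yaw": 0},{"jaw": 24,"x": -22,"y": 0,"z": -55,"yaw": 0}]}}

```text
clock: 16.13
position: [0.6466, 0.071, 0.1571]
eef_rot: [[0.288, 0.958, -0.005], [0.958, -0.288, 0.0], [-0.001, -0.005, -1.0]]
contact_force: [-0.3, -0.0, 1.0]
opening: 0.0242
grasp_force: 0.0
```

>>> {"fn": "step_arm", "kwargs": {"motion": [{"jaw": 24,"x": -5,"y": 0,"z": -38,"yaw": 0},{"jaw": 24,"x": -20,"y": -25,"z": -65,"yaw": 0},{"jaw": 24,"x": -45,"y": -58,"z": -75,"yaw": 0},{"jaw": 24,"x": -70,"y": -90,"z": -80,"yaw": 0},{"jaw": 24,"x": -90,"y": -120,"z": -80,"yaw": 0}]}}

```text
clock: 16.55
position: [0.5052, 0.0192, 0.2402]
eef_rot: [[0.287, 0.958, 0.003], [0.958, -0.287, -0.001], [-0.0, 0.003, -1.0]]
contact_force: [-0.3, 0.2, 1.3]
opening: 0.0238
grasp_force: 0.0
```

>>> {"fn": "step_arm", "kwargs": {"motion": [{"jaw": 24,"x": -20,"y": -20,"z": 0,"yaw": 0},{"jaw": 24,"x": -20,"y": -20,"z": 0,"yaw": 0},{"jaw": 24,"x": -20,"y": -20,"z": 0,"yaw": 0}]}}

```text
clock: 16.8
position: [0.4816, 0.0062, 0.2396]
eef_rot: [[0.288, 0.957, 0.002], [0.957, -0.288, -0.0], [0.0, 0.002, -1.0]]
contact_force: [0.7, -0.2, -0.4]
opening: 0.024
grasp_force: 0.0
```

```bash
python3 look.py s6
python3 - <<'E'
from h import *
p,d,W=cloud('scene'); o,R=frame(*FR); G=(W-o)@R; ok=d>0
q=G[ok&(G[...,2]>.047)&(G[...,2]<.055)&(abs(G[...,1])<.03)&(abs(G[...,0]-.12)<.033)]
print("crest",len(q),np.median(q,0))
q=G[ok&(abs(G[...,1])<.007)&(G[...,0]>.06)&(G[...,0]<.106)&(G[...,2]>.003)&(G[...,2]<.03)]
print("dog",len(q),q[np.argsort(-q[:,2])[:4]].round(3).tolist())
E
```

```text
t 16.8 gutter pos mm [-24.  140.7 168.3] F gutter [ 0.  -0.7 -0.4] j [-13.  15.  85.   0.  80.   3.]
tool yaw needed -0.2
(98, 0, 15) world [0.657 0.102 0.105] shift [142.6 140.  135.1]
pipe pts 602 [[0.1034, -0.0352, 0.0303], [0.1272, -0.0036, 0.0475], [0.1625, 0.0333, 0.0535]]
crest 213 [ 0.12515746 -0.00067725  0.05047236]
dog 66 [[0.102, 0.005, 0.029], [0.104, 0.001, 0.029], [0.103, -0.0, 0.027], [0.103, -0.006, 0.025]]
```

View pics/s6.png

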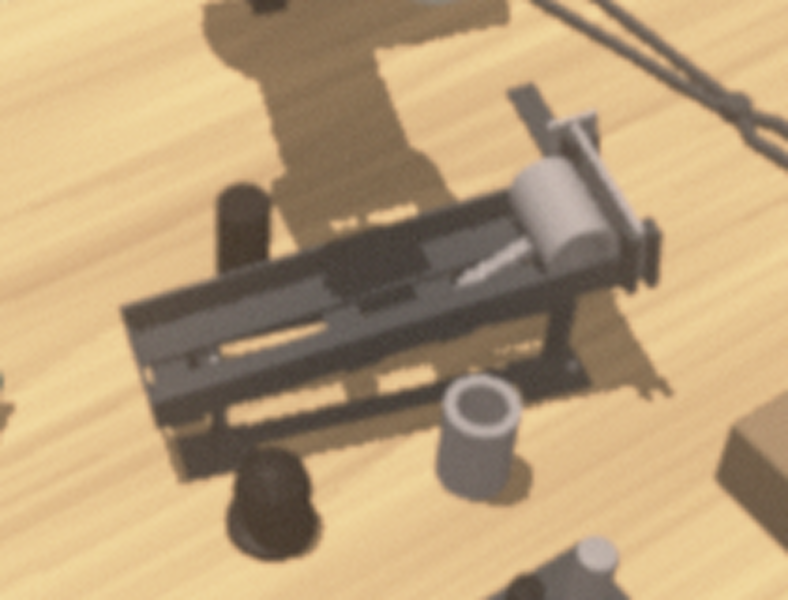

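The picture shows the pipe resting at the shut gate at (562,215) with the catch standing up behind it at (490,262). The bystanders are where they were, so I hand in the job.

```bash
python3 -c "
from rig import r
print(r.job_done())"
```

```text
the job is handed in; nothing more can be done
None
```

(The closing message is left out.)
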